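# Find the free well and seat the engraving handpiece

### The arm

A 6-joint arm with a two-finger parallel gripper is mounted at the origin on the work surface. World frame = base frame: x ahead of the robot, y to its left, z up, the work surface at z = 0. Lengths are in m, angles in rad, forces in N, time in s.
With the tool pointing down it reaches from about 0.35 to 0.775 m from the base axis. Payload 7.3 kg.
Tool frame: the origin (TCP) lies at the very end of the fingers, on their centre line; the grasp point (between the pads) lies 19 mm behind it (robot.hold_point_z is the distance from the TCP to the grasp point, in m); y points along the fingers, z is the direction in which the jaws open and shut, and the axes are right-handed (so a half turn about y gives the same grasp; the last joint's range is limited). The gripper opens to 92 mm and grips with 3 to 60 N. Pads are 19 mm wide; open, the fingers measure 130 mm over their backs; the gripper's body (75 mm by 190 mm) begins 47 mm behind the grasp point.
Start: joints at [-1.266, 0.342, 1.524, -0, 1.275, -0.146], TCP at [0.229, -0.473, 0.227] pointing down, gripper open.
Joint ranges: [-2.53, 2.53], [-0.77, 2.02], [0.04, 2.7], [-1, 4.14], [0.28, 2.66], [-3.11, 3.11]. Speed limits (rad/s): [2.57, 2.57, 3.14, 3.14, 3.14, 3.14].

### API

Orientations are given as [roll, pitch, yaw] about the fixed x, y, z axes, in that order (R = Rz(yaw) Ry(pitch) Rx(roll)).
In Python, from cell import robot gives the robot as it stands.
- The arm moves only by the shell command python3 -m crank 'ROWS' [OPENING] [FORCE]. ROWS is a JSON object of lists of equal length, an entry for each row: "xyz": the shift along the tool's x, y, z in cm, a list of three; "roll": the turn about the tool's y in degrees. A call has 1 to 20 rows; each row shifts and turns the commanded pose from where the row before left it, along the tool's axes as they then stand; what a row does not reach is not made up. A row lasts 1/10 s, in which the tool goes at most 50 mm and 8.59 degrees, less where a joint would pass 70% of its speed; a pose out of reach is approached as far as the arm can. A call is refused whole if a number of a shift passes 5 or a number of a turn 8.59, either way. A call with a gripper value outside its range is refused whole. OPENING is the gripper command: -1 is fully open, 1 is shut, values between are in proportion, set as the call begins (- or left out, the last holds). The fingers move at their own pace and stop on an object; FORCE is the grip in N (left out, the last holds). Time passes only in rows, so rows that do not move let the fingers close. It gives the time, the measured TCP pose, the force and the opening at its end, in the units of the state.
- robot.observe(): the state, without advancing time (a new reading comes with each control period).
- robot.read_camera(name): name is "scene" or "top" or "wrist"; returns the picture (400x640x3 uint8, red, green, blue); there is no depth.
- robot.calibration(name): a dict with "intrinsics" (3x3 intrinsics, pixels), "pose" (4x4, takes a point from camera to world coordinates). Camera axes: x right, y down, z forward; pixel columns grow to the right and rows downward; lengths in m; the calibration is good to about 2 mm. The wrist camera is an equidistant fisheye: a pixel r from the principal point sees the ray r / f radians off the axis. A picture is of the moment at which its call begins: read the wrist's pose just before it. calibration takes no time and is no camera call; for the wrist camera it gives the pose at the moment of the call.
- robot.hand_in(): hands the job in, once; it reports no verdict.
The state is a dict: "time": time; "qpos": joint angles; "qvel": joint speeds; "joint_efforts": joint torques, N m; "tool_pos": TCP position; "tool_rot": TCP orientation; "contact_force": force on the tool from outside, world axes, zero at the start; "torque": the same for the moment, N m; "opening": finger opening in m.
Only numpy, scipy, OpenCV 4.12 (cv2) and the standard library are available. Lean on these libraries where they do the work, as an engineer would, in place of code of your own. Each camera call takes 0.05 s, during which the arm holds its last target.

### The job

Move the engraving handpiece from its parking foot into the wooden stand, nose down, fully home on the springy floor of the well with its shoulder down at the stand's top, and let go. Three of the stand's four wells still have an old nose cap lying at the bottom where you cannot see it, so feel gently down each well with the nose and use the one that is free; never push hard on the stand or on a cap (20 N at most) and leave the other things on the bench alone.

Things in the scene. Friction and masses are not known exactly. Their poses are not given: they have to be found in the camera images.
- handpiece: engraving handpiece, round, loose, 130 to 210 g, standing nose down. 110 mm long: steel nose 18 mm wide for the lowest 45 mm (foot chamfered 2.2 mm), flat shoulder, black body 26 mm wide from 45 to 102 mm, 20 mm wide at the top end. Origin: centre of the nose's lower end, at the start 10 mm above the table; z up along it. Grasp the black body. The nose may rub on a well's wall.
- foot: grey parking foot, fixed, 75 x 75 mm, 35 mm high, with one round hole 21 mm wide and 25 mm deep in the middle, in which the handpiece starts. Origin: centre of the underside; z up.
- stand: fixed wooden block 112 x 112 mm, 60 mm high, with four vertical wells 58 mm apart in a 2 x 2 pattern, each 19.6 mm wide, 48 mm deep, mouth chamfered 1.5 mm, with a black springy pad on the floor (top 43 mm below the mouth, gives 5 mm at about 2 N per mm). Three wells hold a left-behind cap; the free one differs every time. Origin: centre of the underside; z up, x and y along the sides.
- stand_hole0 (a point): centre of the mouth of the well at the stand's -x +y corner, level with the stand's top face, 60 mm above the table. If a cap (loose black plug 16.4 mm wide, 12 to 18 mm tall) lies in it, the nose meets it with the shoulder 14 to 20 mm above the stand; if free, the nose meets the pad 17 mm above the table and rests there, shoulder 2 mm or less above the top face.
- stand_hole1 (a point): centre of the mouth of the well at the stand's +x +y corner, level with the stand's top face, 60 mm above the table. If a cap (loose black plug 16.4 mm wide, 12 to 18 mm tall) lies in it, the nose meets it with the shoulder 14 to 20 mm above the stand; if free, the nose meets the pad 17 mm above the table and rests there, shoulder 2 mm or less above the top face.
- stand_hole2 (a point): centre of the mouth of the well at the stand's -x -y corner, level with the stand's top face, 60 mm above the table. If a cap (loose black plug 16.4 mm wide, 12 to 18 mm tall) lies in it, the nose meets it with the shoulder 14 to 20 mm above the stand; if free, the nose meets the pad 17 mm above the table and rests there, shoulder 2 mm or less above the top face.
- stand_hole3 (a point): centre of the mouth of the well at the stand's +x -y corner, level with the stand's top face, 60 mm above the table. If a cap (loose black plug 16.4 mm wide, 12 to 18 mm tall) lies in it, the nose meets it with the shoulder 14 to 20 mm above the stand; if free, the nose meets the pad 17 mm above the table and rests there, shoulder 2 mm or less above the top face.
- tumbler: bystander: glass tumbler, 72 mm wide at the rim, 85 mm high, loose. Origin: centre of the underside.
- brush: bystander: small brush lying on the table, 160 mm long, loose. Origin: on the table under its middle.
- control_box: bystander: black control box with a rubber cradle on top, 100 x 140 mm, 88 mm high, 1.5 kg, loose. Origin: centre of the underside.
- jar: bystander: glass jar with a white lid, 52 mm wide, 60 mm high, loose. Origin: centre of the underside.
Not all that is in view belongs to the job. Leave any pink look-alike of the handpiece alone.

How it is judged:
By the outcome, as a careful person would: the job done as asked, in the order asked, and still so for the second after the job is handed in, with the robot touching nothing.
It also fails if it takes over 67 s, if anything falls off the work surface, if the arm or the gripper's body presses on something with over 40 N, if the wrist force passes 120 N, or if a joint passes its speed limit or range.

## Working session

There is one attempt and no reset: what is moved stays moved. The work goes in short steps, Python scripts to look and compute and a shell command to move; the robot and the scene stay as the last step left them, time stands still between calls to the robot, and variables do not carry over. Pictures are saved under pics/ and viewed, and the job is handed in when it is done.

```bash
mkdir -p pics; ls
python3 - <<'E'
from cell import robot
import cv2,numpy as np
s=robot.observe(); print(s)
for n in("scene","top","wrist"):
    c=robot.calibration(n); print(n,np.round(c["intrinsics"],1).tolist(),np.round(c["pose"],4).tolist())
    cv2.imwrite(f"pics/{n}0.png",robot.read_camera(n)[:,:,::-1])
E
```

```text
pics
{'time': 0.0, 'qpos': array([-1.26598073e+00,  3.42753305e-01,  1.52501072e+00,  2.47605228e-05,
        1.27537529e+00, -1.46007804e-01]), 'qvel': array([ 5.42057545e-04, -1.57591594e-04,  5.79721193e-05,  2.37694335e-04,
        1.19217222e-03,  1.01341080e-03]), 'joint_efforts': array([-7.73945703e-04, -4.31248283e+01, -2.44222176e+01,  7.17244414e-02,
        5.59718348e-02, -1.39545264e-04]), 'tool_pos': array([ 0.22864913, -0.47215343,  0.22603128]), 'tool_rot': array([-1.57232308e+00,  2.48447254e-04, -2.69077667e+00]), 'contact_force': array([ 0.70892674, -0.0248978 ,  0.83679545]), 'torque': array([-0.01893942,  0.03486174, -0.00725282]), 'opening': 0.09185819460583051}
scene [[491.4, 0.0, 309.0], [0.0, 491.4, 204.9], [0.0, 0.0, 1.0]] [[-0.8687, 0.2919, -0.4001, 1.1392], [0.4952, 0.5263, -0.6912, 0.8235], [0.0088, -0.7986, -0.6018, 0.865], [0.0, 0.0, 0.0, 1.0]]
top [[435.5, 0.0, 326.7], [0.0, 435.5, 199.1], [0.0, 0.0, 1.0]] [[0.0264, -0.9783, 0.2056, 0.3828], [-0.9996, -0.0271, -0.0005, -0.0466], [0.0061, -0.2055, -0.9786, 1.1839], [0.0, 0.0, 0.0, 1.0]]
wrist [[309.7, 0.0, 318.3], [0.0, 309.7, 197.5], [0.0, 0.0, 1.0]] [[0.4348, -0.8732, -0.2202, 0.2876], [-0.9005, -0.4221, -0.1042, -0.4434], [-0.002, 0.2436, -0.9699, 0.3839], [0.0, 0.0, 0.0, 1.0]]
```

View pics/scene0.png

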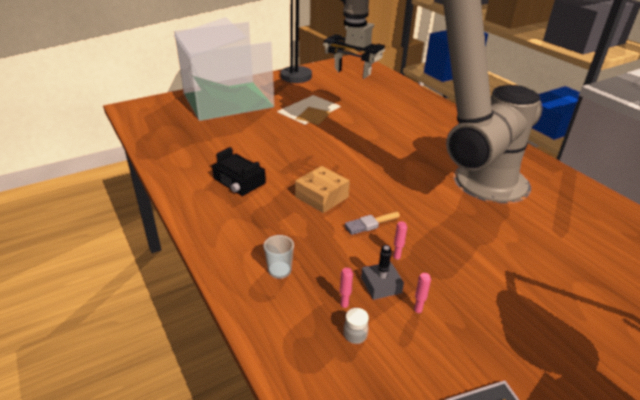

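View pics/top0.png

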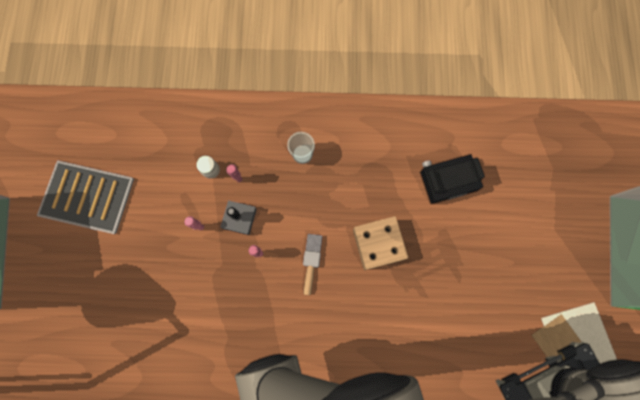

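View pics/wrist0.png

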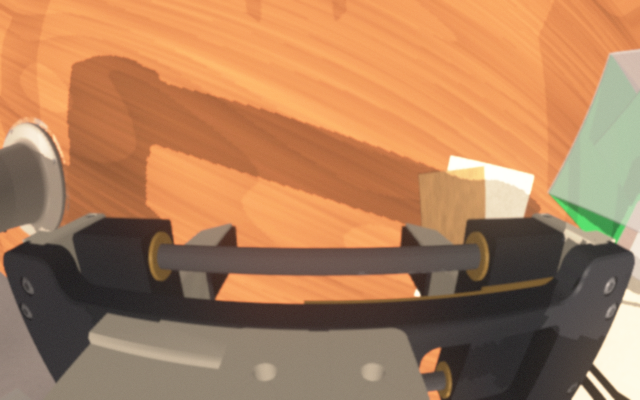

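Candidates in the top view: the black handpiece at (234,212) in the grey foot, and three pink look-alikes at (190,222), (253,251) and (233,171). The black one in the foot fits the description. I'll check it in a close crop and measure.

```bash
cat > h.py <<'E'
import numpy as np,cv2
from cell import robot
def ray(n,u,v,c=None):
    c=c or robot.calibration(n);K=c["intrinsics"];P=np.array(c["pose"])
    if n=="wrist":
        x=(u-K[0][2])/K[0][0];y=(v-K[1][2])/K[1][1];r=np.hypot(x,y);d=np.array([x/r*np.sin(r),y/r*np.sin(r),np.cos(r)]) if r>0 else np.array([0,0,1.])
    else: d=np.array([(u-K[0][2])/K[0][0],(v-K[1][2])/K[1][1],1])
    return P[:3,3],P[:3,:3]@d
def onz(n,u,v,z,c=None):
    o,d=ray(n,u,v,c);return o+d*(z-o[2])/d[2]
E
python3 - <<'E'
import cv2,numpy as np
from h import *
t=cv2.imread("pics/top0.png");s=cv2.imread("pics/scene0.png")
a=cv2.resize(t[150:270,180:300],None,fx=4,fy=4,interpolation=2)
b=cv2.resize(t[190:290,335:425],(432,480),interpolation=2)
cv2.imwrite("pics/c1.png",np.hstack([a[:, :360],b]))
cv2.imwrite("pics/c2.png",cv2.resize(s[220:320,320:450],None,fx=5,fy=5,interpolation=2))
for u,v,z in[(234,212,.12),(366,235,.06),(388,229,.06),(373,256,.06),(394,250,.06),(302,148,0),(452,178,.08),(208,166,.06),(313,265,0),(190,222,.1),(253,251,.1),(233,171,.1)]:print(u,v,np.round(onz("top",u,v,z),4))
E
```

```text
234 212 [0.5673 0.1815 0.12  ]
366 235 [ 0.5267 -0.1516  0.06  ]
388 229 [ 0.5439 -0.2088  0.06  ]
373 256 [ 0.473  -0.1701  0.06  ]
394 250 [ 0.4898 -0.2241  0.06  ]
302 148 [0.7782 0.0269 0.    ]
452 178 [ 0.6803 -0.3741  0.08  ]
208 166 [0.7006 0.2726 0.06  ]
313 265 [ 0.4493 -0.0152  0.    ]
190 222 [0.5423 0.2943 0.1   ]
253 251 [0.4741 0.1319 0.1   ]
233 171 [0.6778 0.1959 0.1   ]
```

View pics/c1.png

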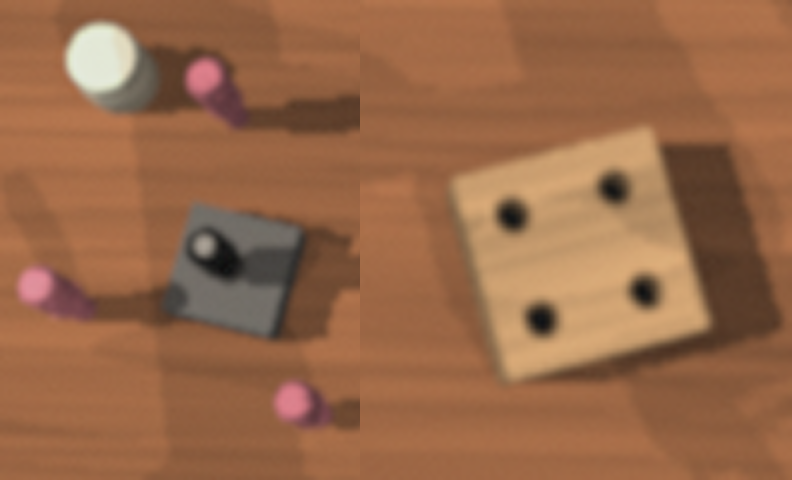

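View pics/c2.png

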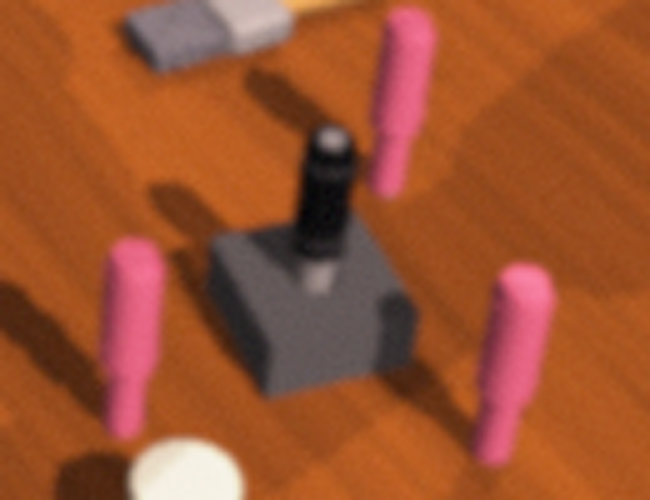

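The close crop shows a black body with a steel nose standing in the grey foot, so the choice holds. Next I go to a viewpoint over the stand.

```bash
cat >> h.py <<'E'
from scipy.spatial.transform import Rotation as Ro
def togo(p,yaw=None):
    s=robot.observe();R=Ro.from_euler("xyz",s["tool_rot"]).as_matrix()
    print("t",round(s["time"],2),"tcp",np.round(s["tool_pos"],4),"rot",np.round(s["tool_rot"],4),"F",np.round(s["contact_force"],2),"op",round(s["opening"],4))
    print("cm in tool axes",np.round(R.T@(np.array(p)-s["tool_pos"])*100,2))
E
python3 -c "
from h import *
togo([.43,-.225,.227])"
python3 -m crank '{"xyz":[[-4.1,0,-1.9],[-4.1,0,-1.9],[-4.1,0,-1.9],[-4.1,0,-1.9],[-4.1,0,-1.9],[-4.1,0,-1.9],[-4.1,0,-1.9],[0,0,0],[0,0,0],[0,0,0]],"roll":[0,0,0,0,0,0,0,0,0,0]}'
python3 - <<'E'
from h import *
togo([.43,-.225,.227])
np.save("w1.npy",robot.calibration("wrist")["pose"])
cv2.imwrite("pics/w1.png",robot.read_camera("wrist")[:,:,::-1])
E
```

```text
t 0.15 tcp [ 0.2287 -0.4723  0.2262] rot [-1.5719e+00  2.0000e-04 -2.6908e+00] F [ 0.22 -0.01  0.01] op 0.0919
cm in tool axes [-28.89  -0.06 -13.48]
time: 1.15
tool_pos: [0.4286, -0.2284, 0.2265]
tool_rot: [-1.571, -0.001, -2.691]
contact_force: [-0.1, -0.3, 0.3]
opening: 0.0917
t 1.15 tcp [ 0.4286 -0.2284  0.2265] rot [-1.5709e+00 -6.0000e-04 -2.6914e+00] F [-0.1  -0.31  0.26] op 0.0917
cm in tool axes [-0.28 -0.05 -0.25]
```

View pics/w1.png

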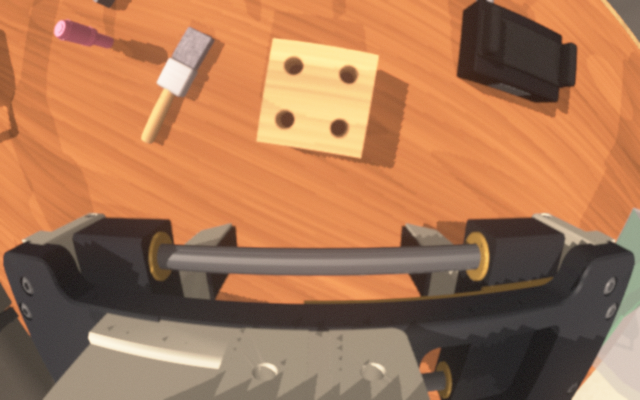

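The wrist picture shows the stand with its four wells at about (293,65), (348,74), (285,119) and (339,128), clear of the gripper. I fit the stand's pose from sub-pixel wells and top corners.

Run:
```python
from h import *
from scipy.optimize import least_squares
im=cv2.imread("pics/w1.png");c=dict(robot.calibration("wrist"));c["pose"]=np.load("w1.npy")
g=cv2.cvtColor(im,cv2.COLOR_BGR2GRAY)
W=[]
for u,v in[(293,65),(348,74),(285,119),(339,128)]:
    p=g[v-16:v+17,u-16:u+17];_,b=cv2.threshold(p,110,255,cv2.THRESH_BINARY_INV)
    n,l,st,ce=cv2.connectedComponentsWithStats(b);i=l[16,16];print(st[i],ce[i]+[u-16,v-16]);W.append(ce[i]+[u-16,v-16])
hsv=cv2.cvtColor(im,cv2.COLOR_BGR2HSV)
P=np.array([onz("wrist",*w,.06,c)[:2] for w in W]);print(P)
C0=P.mean(0);m=np.array([[-1,1],[1,1],[-1,-1],[1,-1]])*.029
# order here: W0,W1 / W2,W3 -> assume frame a=W0->W1
f=lambda q:((m@np.array([[np.cos(q[2]),np.sin(q[2])],[-np.sin(q[2]),np.cos(q[2])]])*1+q[:2])-P).ravel()
d=P[1]-P[0];r=least_squares(f,[*C0,np.arctan2(d[1],d[0])]);print(r.x,np.degrees(r.x[2]),np.round(r.fun*1000,2))
for k in [(274,39),(379,55),(362,157),(258,141)]: print(onz("wrist",*k,.06,c))
cv2.imwrite("pics/w1c.png",cv2.resize(im[20:180,240:400],None,fx=4,fy=4,interpolation=2))
# top crosscheck
t=cv2.imread("pics/top0.png");print(np.mean([onz("top",*k,.06)[:2] for k in[(366.9,234.9),(388,229.1),(372.9,256.6),(394.5,250.8)]],0))
```

```text
[  9  11  16  14 179] [293.5698324   66.46368715]
[  9  11  15  14 170] [347.86470588  75.27058824]
[  8   9  17  15 195] [285.22564103 119.05128205]
[  8   8  16  16 193] [338.43005181 127.53367876]
[[ 0.52867615 -0.15096871]
 [ 0.54461166 -0.20562   ]
 [ 0.47473176 -0.16719278]
 [ 0.49056581 -0.22096571]]
[ 0.50964634 -0.1861868  -1.28607296] -73.68655269108324 [ 0.66  0.76  1.01 -0.25 -1.06  0.69 -0.61 -1.2 ]
[ 0.54768678 -0.11879098  0.06      ]
[ 0.58008788 -0.22511695  0.06      ]
[ 0.4737801  -0.25713971  0.06      ]
[ 0.44167663 -0.1505842   0.06      ]
[ 0.50744818 -0.1894852 ]
```

View pics/w1c.png

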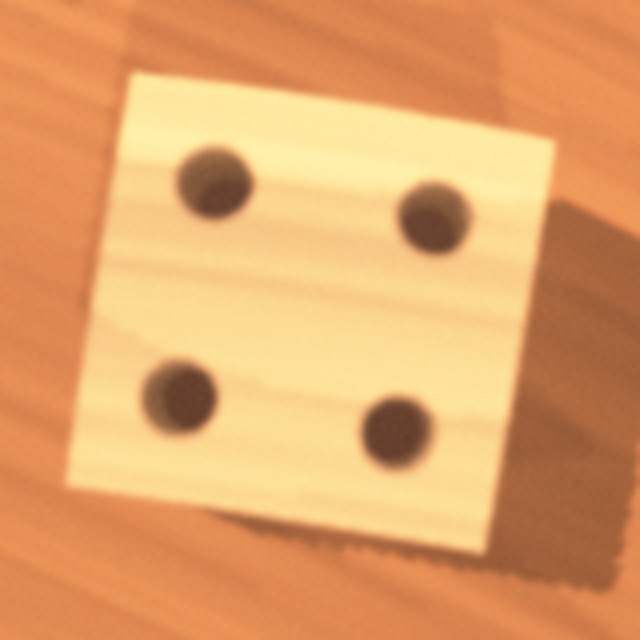

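```bash
cat > fit.py <<'E'
from h import *
from scipy.optimize import least_squares
def fit(W,C,c,n="wrist"):
    P=np.array([onz(n,*w,.06,c)[:2] for w in list(W)+list(C)])
    m=np.vstack([np.array([[-1,1],[1,1],[-1,-1],[1,-1]])*.029,np.array([[-1,1],[1,1],[1,-1],[-1,-1]])*.056])
    M=lambda q:m@np.array([[np.cos(q[2]),np.sin(q[2])],[-np.sin(q[2]),np.cos(q[2])]])+q[:2]
    d=P[1]-P[0];r=least_squares(lambda q:(M(q)-P).ravel(),[*P.mean(0),np.arctan2(d[1],d[0])])
    print("stand",np.round(r.x,4),np.round(r.fun*1000,1).tolist());print(np.round(M(r.x)[:4],4).tolist())
E
python3 - <<'E'
from fit import *
c=dict(robot.calibration("wrist"));c["pose"]=np.load("w1.npy")
q=lambda L:[(240+(a+.5)/4-.5,20+(b+.5)/4-.5) for a,b in L]
fit(q([(215,183),(435,218),(180,398),(397,432)]),q([(132,72),(555,142),(486,553),(66,487)]),c)
k=4.8
t=lambda L:[(335+(a-360+.5)/k-.5,190+(b+.5)/k-.5) for a,b in L]
fit(t([(512,214),(613,187),(541,320),(645,292)]),t([(451,179),(652,126),(709,328),(504,382)]),None,"top")
print(onz("top",180+205.5/4-.5,150+247.5/4-.5,.12))
togo([.48,.14,.227])
E
```

```text
stand [ 0.5102 -0.1864 -1.2835] [0.2, -0.1, 0.3, -0.4, -0.2, -0.1, -0.0, -1.0, -0.4, -0.0, 0.2, 0.4, -0.1, 0.8, 0.2, 0.4]
[[0.5298, -0.1503], [0.5463, -0.206], [0.4742, -0.1668], [0.4906, -0.2224]]
stand [ 0.5088 -0.1883 -1.2931] [-0.1, -0.1, -0.4, -1.2, 0.7, -0.0, 0.2, -0.1, 0.3, 0.0, -1.2, 1.6, -0.1, 0.7, 0.6, -1.0]
[[0.5287, -0.1524], [0.5446, -0.2082], [0.4729, -0.1683], [0.4888, -0.2241]]
[0.56869954 0.18936427 0.12      ]
t 1.2 tcp [ 0.4285 -0.2287  0.2266] rot [-1.5709e+00 -5.0000e-04 -2.6923e+00] F [-0.67 -0.18  0.95] op 0.0919
cm in tool axes [-20.66  -0.05 -30.98]
```

```bash
python3 -m crank '{"xyz":[[-2.35,0,-3.45],[-2.35,0,-3.45],[-2.35,0,-3.45],[-2.35,0,-3.45],[-2.35,0,-3.45],[-2.35,0,-3.45],[-2.35,0,-3.45],[-2.35,0,-3.45],[-2.35,0,-3.45],[0,0,0],[0,0,0],[0,0,0]],"roll":[0,0,0,0,0,0,0,0,0,0,0,0]}'
python3 - <<'E'
from h import *
togo([.487,.147,.227])
np.save("w2.npy",robot.calibration("wrist")["pose"])
im=robot.read_camera("wrist")[:,:,::-1]
cv2.imwrite("pics/w2.png",im)
E
```

```text
time: 2.4
tool_pos: [0.4843, 0.1421, 0.2266]
tool_rot: [-1.57, -0.001, -2.693]
contact_force: [-0.4, 0.1, -0.0]
opening: 0.0922
t 2.4 tcp [0.4843 0.1421 0.2266] rot [-1.5704e+00 -6.0000e-04 -2.6928e+00] F [-0.38  0.14 -0.04] op 0.0922
cm in tool axes [-0.46 -0.04 -0.32]
```

View pics/w2.png

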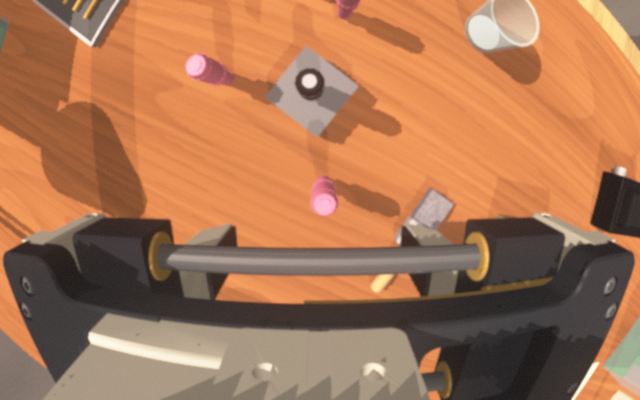

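The handpiece's grey top end is at (309,82) in the foot. The pink ones are at (205,68), (324,197) and (347,5). I crop for sub-pixel accuracy.

Run:
```python
from h import *
im=cv2.imread("pics/w2.png");c=dict(robot.calibration("wrist"));c["pose"]=np.load("w2.npy")
g=cv2.cvtColor(im,cv2.COLOR_BGR2GRAY)
b=(g[62:105,285:335]>150).astype(np.uint8);n,l,st,ce=cv2.connectedComponentsWithStats(b);i=l[20,24];p=ce[i]+[285,62];print(st[i],p,onz("wrist",*p,.12,c))
b=(g[62:105,285:335]<50).astype(np.uint8);n,l,st,ce=cv2.connectedComponentsWithStats(b);print(st)
cv2.imwrite("pics/w2c.png",cv2.resize(im[40:140,260:360],None,fx=6,fy=6,interpolation=2))
```

```text
[ 17  12  15  14 176] [308.9375      80.44318182] [0.57129599 0.19334493 0.12      ]
[[   0    0   50   43 2150]]
```

View pics/w2c.png

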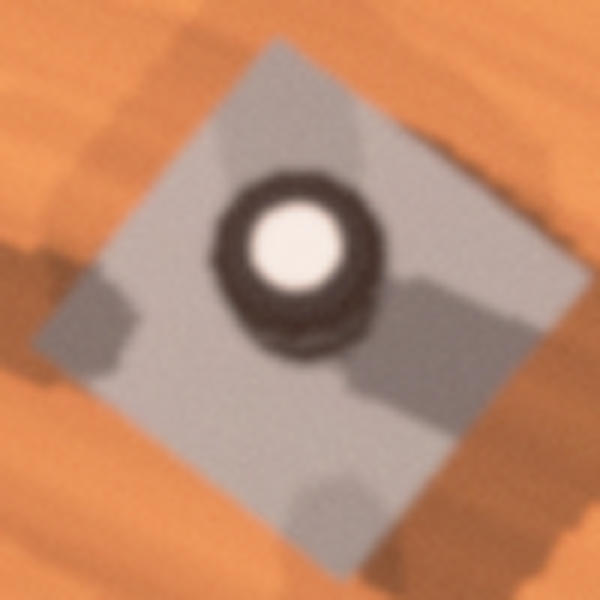

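Run:
```python
from h import *
c=dict(robot.calibration("wrist"));c["pose"]=np.load("w2.npy")
q=lambda a,b:(260+(a+.5)/6-.5,40+(b+.5)/6-.5)
F=np.array([onz("wrist",*q(*k),.035,c) for k in[(280,37),(596,275),(343,580),(32,345)]]);print(F,F.mean(0))
print([np.linalg.norm(F[i]-F[i-1]) for i in range(4)])
print("top",[onz("wrist",*q(*k),.12,c)[:2] for k in[(248,247),(343,247),(296,200),(296,294)]])
print("rim",[onz("wrist",*q(*k),.112,c)[:2] for k in[(213,255),(384,255),(298,170)]])
h=np.array([.570,.192,.069]);togo(h);togo([*h[:2],.2])
```

```text
[[0.6155933  0.22084229 0.035     ]
 [0.59991841 0.14806638 0.035     ]
 [0.52703114 0.1653091  0.035     ]
 [0.54273147 0.23738208 0.035     ]] [0.57131858 0.19289996 0.035     ]
[np.float64(0.07471553604279924), np.float64(0.07444485266536642), np.float64(0.07489903473466583), np.float64(0.07376323029674317)]
top [array([0.56819879, 0.1993486 ]), array([0.57387263, 0.18729691]), array([0.57719916, 0.19620242]), array([0.56493676, 0.19031099])]
rim [array([0.56575617, 0.20429506]), array([0.57629308, 0.18194229]), array([0.58241796, 0.19865967])]
t 2.45 tcp [0.4843 0.142  0.2267] rot [-1.5705e+00 -5.0000e-04 -2.6933e+00] F [0.44 0.18 0.25] op 0.092
cm in tool axes [-9.9  15.76 -0.79]
t 2.45 tcp [0.4843 0.142  0.2267] rot [-1.5705e+00 -5.0000e-04 -2.6933e+00] F [0.44 0.18 0.25] op 0.092
cm in tool axes [-9.89  2.66 -0.79]
```

```bash
python3 -m crank '{"xyz":[[-2.5,0,-0.2],[-2.5,0,-0.2],[-2.5,0,-0.2],[-2.5,0,-0.25],[0,2.5,0],[0,2.5,0],[0,2.5,0],[0,0,0],[0,0,0]],"roll":[0,0,0,0,0,0,0,0,0]}'
python3 - <<'E'
from h import *
togo([.571,.193,.069])
cv2.imwrite("pics/w3.png",robot.read_camera("wrist")[:,:,::-1])
E
```

```text
time: 3.35
tool_pos: [0.5709, 0.1938, 0.1522]
tool_rot: [-1.571, -0.0, -2.693]
contact_force: [0.3, 0.3, 0.9]
opening: 0.0917
t 3.35 tcp [0.5709 0.1938 0.1522] rot [-1.5707e+00 -2.0000e-04 -2.6926e+00] F [0.25 0.28 0.85] op 0.0917
cm in tool axes [0.02 8.32 0.08]
```

View pics/w3.png

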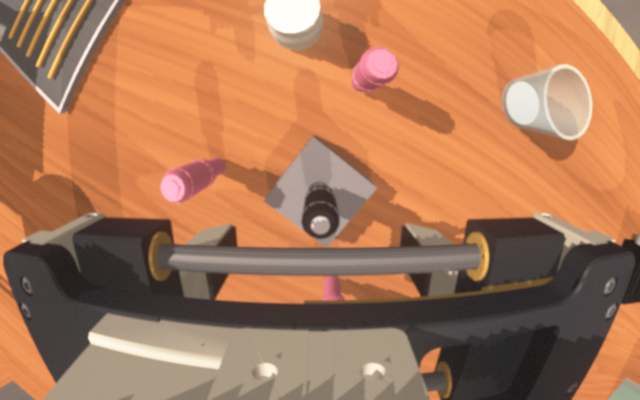

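The handpiece is centred between the fingers, with its top at (320,224). I check that numerically, then go down and close.

```bash
python3 -c "
from h import *
print(onz('wrist',320,224,.12))"
python3 -m crank '{"xyz":[[0,2,0],[0,2,0],[0,2,0],[0,1.5,0],[0,0.8,0],[0,0,0],[0,0,0],[0,0,0]],"roll":[0,0,0,0,0,0,0,0]}' -1 20
python3 -c "
from h import *
togo([.571,.193,.069])"
```

```text
[0.57164006 0.19375345 0.12      ]
time: 4.2
tool_pos: [0.5714, 0.1952, 0.0701]
tool_rot: [-1.57, 0.002, -2.691]
contact_force: [0.3, 0.4, -0.2]
opening: 0.0918
t 4.2 tcp [0.5714 0.1952 0.0701] rot [-1.5701e+00  2.3000e-03 -2.6908e+00] F [ 0.31  0.39 -0.23] op 0.0918
cm in tool axes [0.13 0.11 0.18]
```

```bash
python3 -m crank '{"xyz":[[0.1,0.1,0.17],[0,0,0],[0,0,0]],"roll":[0,0,0]}'
python3 -m crank '{"xyz":[[0,0,0],[0,0,0],[0,0,0],[0,0,0],[0,0,0],[0,0,0],[0,0,0],[0,0,0],[0,0,0],[0,0,0],[0,0,0],[0,0,0]],"roll":[0,0,0,0,0,0,0,0,0,0,0,0]}' 1 20
```

```text
time: 4.5
tool_pos: [0.5705, 0.193, 0.0679]
tool_rot: [-1.571, 0.0, -2.691]
contact_force: [0.3, -0.1, 0.3]
opening: 0.092
time: 5.7
tool_pos: [0.5704, 0.1931, 0.0677]
tool_rot: [-1.571, -0.0, -2.691]
contact_force: [-0.1, -0.9, -0.3]
opening: 0.0257
```

```bash
python3 -m crank '{"xyz":[[0,-1,0],[0,-2,0],[0,-2,0],[0,-3,0],[0,-3,0],[0,-2,0],[0,0,0],[0,0,0]],"roll":[0,0,0,0,0,0,0,0]}'
python3 - <<'E'
from h import *
togo([.5298,-.1503,.19])
cv2.imwrite("pics/w4.png",robot.read_camera("wrist")[:,:,::-1])
s=robot.read_camera("scene")[:,:,::-1]
cv2.imwrite("pics/s4.png",cv2.resize(s[150:350,280:480],None,fx=3,fy=3,interpolation=2))
E
```

```text
time: 6.5
tool_pos: [0.5701, 0.193, 0.1975]
tool_rot: [-1.571, -0.0, -2.691]
contact_force: [0.3, -0.6, -1.6]
opening: 0.0255
t 6.5 tcp [0.5701 0.193  0.1975] rot [-1.5707e+00 -1.0000e-04 -2.6908e+00] F [ 0.26 -0.59 -1.6 ] op 0.0255
cm in tool axes [18.58  0.76 29.15]
```

View pics/w4.png

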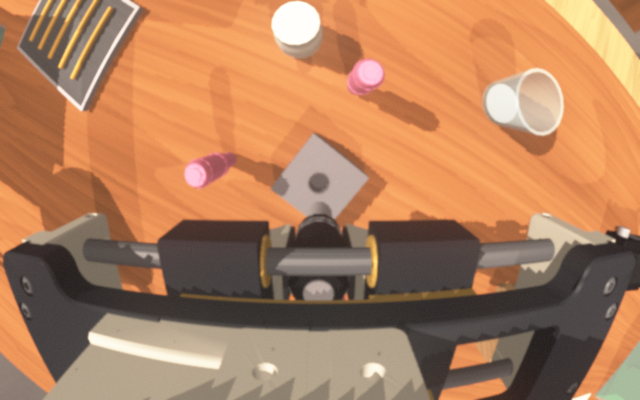

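View pics/s4.png

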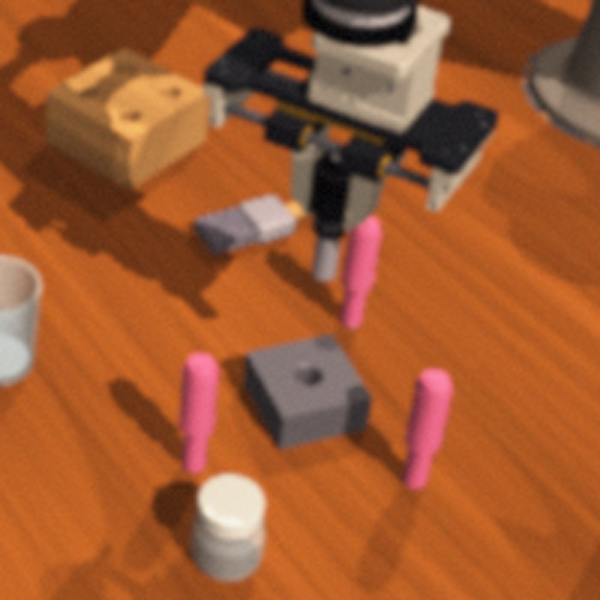

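The lift worked. The wrist picture shows the nose tip at about (319,206) and the empty foot hole at (319,182). I check the nose position against the model.

```bash
cat >> h.py <<'E'
def proj(p,c=None):
    c=c or robot.calibration("wrist");K=np.array(c["intrinsics"]);P=np.array(c["pose"])
    q=P[:3,:3].T@(np.array(p)-P[:3,3]);th=np.arctan2(np.hypot(q[0],q[1]),q[2]);a=np.arctan2(q[1],q[0])
    return K[0,2]+K[0,0]*th*np.cos(a),K[1,2]+K[1,1]*th*np.sin(a)
E
python3 - <<'E'
from h import *
s=robot.observe();R=Ro.from_euler("xyz",s["tool_rot"]).as_matrix()
for k in[(0,0),(-.009,0),(-.0068,0),(0,.009),(0,-.009)]:print(k,np.round(proj(s["tool_pos"]+R@[k[0],.0577,k[1]]),1),"shoulder-13:",np.round(proj(s["tool_pos"]+R@[k[0]*13/9,.0127,k[1]*13/9]),1))
im=cv2.imread("pics/w4.png");cv2.imwrite("pics/w4c.png",cv2.resize(im[160:310,260:380],None,fx=5,fy=4 and 5,interpolation=2)[:600])
E
```

```text
(0, 0) [319.2 212.9] shoulder-13: [319.4 235.2]
(-0.009, 0) [319.2 200.9] shoulder-13: [319.4 214.1]
(-0.0068, 0) [319.2 203.9] shoulder-13: [319.4 219.3]
(0, 0.009) [331.6 212.9] shoulder-13: [341.5 235.1]
(0, -0.009) [306.9 212.9] shoulder-13: [297.3 235.1]
```

```bash
python3 -c "
import cv2;im=cv2.imread('pics/w4.png');cv2.imwrite('pics/w4d.png',cv2.resize(im[170:270,270:370],None,fx=6,fy=6,interpolation=2))"
```

```text
(no output)
```

View pics/w4d.png

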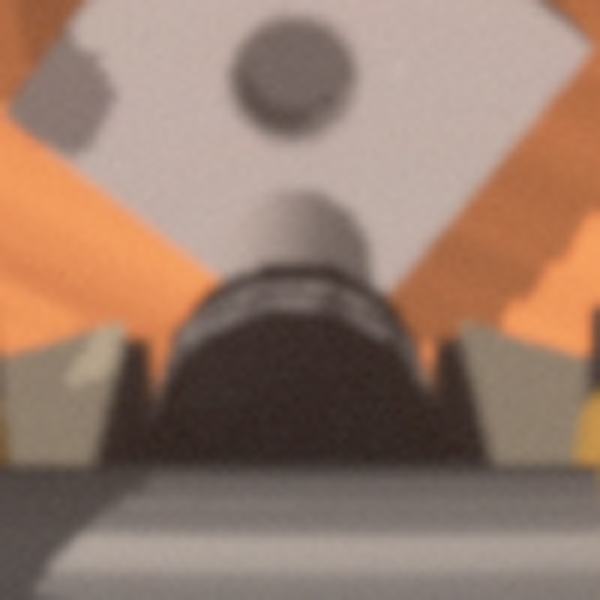

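The nose edge, shoulder edge and lateral centre all agree with the model within about 0.5 mm, so the handpiece is on the tool axis and vertical. Now I go above the first well.

```bash
python3 -m crank '{"xyz":[[2.32,0,3.64],[2.32,0,3.64],[2.32,0,3.64],[2.32,0,3.64],[2.32,0,3.64],[2.32,0,3.64],[2.32,0,3.64],[2.32,0,3.64],[0,0,0],[0,0,0],[0,0,0],[0,0,0]],"roll":[0,0,0,0,0,0,0,0,0,0,0,0]}'
python3 - <<'E'
from h import *
togo([.5298,-.1503,.122])
print(proj([.5298,-.1503,.06]))
np.save("w5.npy",robot.calibration("wrist")["pose"])
im=robot.read_camera("wrist")[:,:,::-1]
cv2.imwrite("pics/w5.png",im)
cv2.imwrite("pics/w5d.png",cv2.resize(im[130:280,230:430],None,fx=4,fy=4,interpolation=2))
E
```

```text
time: 7.8
tool_pos: [0.5302, -0.1485, 0.1973]
tool_rot: [-1.572, -0.0, -2.689]
contact_force: [-0.0, 0.4, -0.5]
opening: 0.0257
t 7.8 tcp [ 0.5302 -0.1485  0.1973] rot [-1.5716e+00 -5.0000e-04 -2.6890e+00] F [-0.02  0.4  -0.52] op 0.0257
cm in tool axes [0.11 7.53 0.15]
(np.float64(320.6392017695121), np.float64(190.17855318479565))
```

View pics/w5d.png

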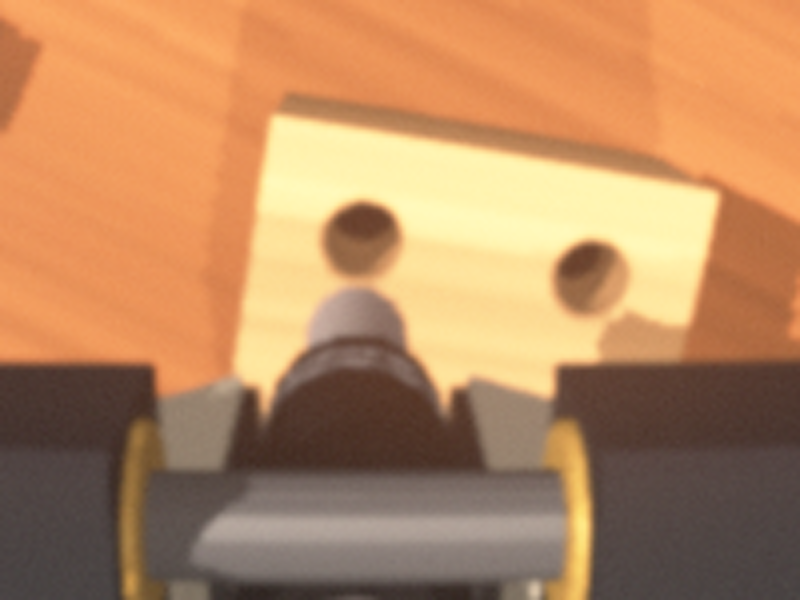

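Run:
```python
from h import *
for w in[(319.9,189.6),(377.6,199.25)]:print(onz("wrist",*w,.06))
print(onz("wrist",*[230+160/4,130+0],.06)[:0])
togo([.5298,-.1503,.122])
```

```text
[ 0.5300993  -0.14950308  0.06      ]
[ 0.54644652 -0.20550263  0.06      ]
[]
t 7.85 tcp [ 0.5303 -0.1485  0.1975] rot [-1.5712e+00 -3.0000e-04 -2.6888e+00] F [-0.23  1.35 -1.31] op 0.0256
cm in tool axes [0.12 7.55 0.14]
```

```bash
python3 -m crank '{"xyz":[[0.1,0,0.12],[0,2.5,0],[0,2.5,0],[0,1.5,0],[0,0.3,0],[0,0,0],[0,0,0],[0,0,0]],"roll":[0,0,0,0,0,0,0,0]}'
python3 - <<'E'
from h import *
togo([.530,-.150,.122])
im=robot.read_camera("wrist")[:,:,::-1]
cv2.imwrite("pics/w6d.png",cv2.resize(im[130:280,230:430],None,fx=4,fy=4,interpolation=2))
E
```

```text
time: 8.65
tool_pos: [0.5304, -0.1516, 0.1308]
tool_rot: [-1.569, 0.001, -2.691]
contact_force: [-0.8, -0.3, -1.9]
opening: 0.0254
t 8.65 tcp [ 0.5304 -0.1516  0.1308] rot [-1.5691e+00  1.3000e-03 -2.6906e+00] F [-0.77 -0.29 -1.93] op 0.0254
cm in tool axes [-0.03  0.88 -0.17]
```

View pics/w6d.png

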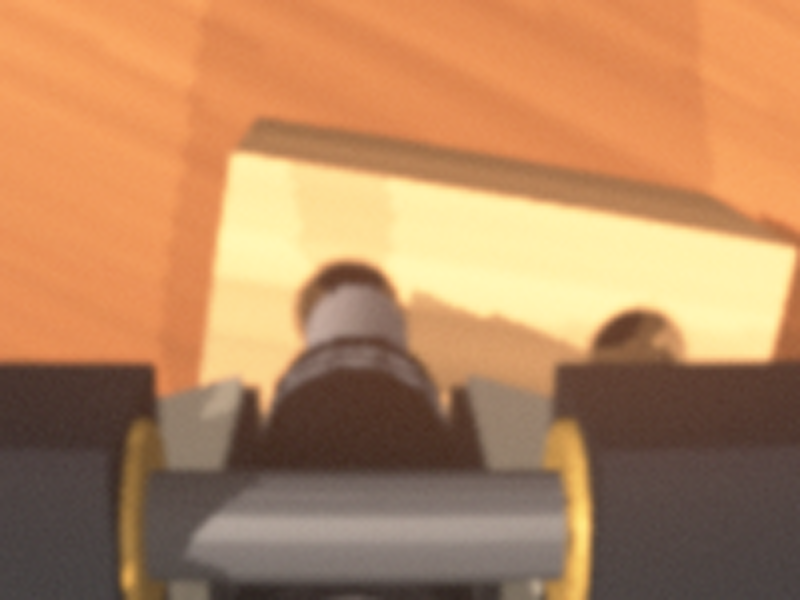

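The nose sits slightly right of the mouth (well at crop x 347, nose at 357), which agrees with the measured 1.7 mm error. I correct it.

```bash
python3 -m crank '{"xyz":[[0,0.5,-0.16],[0,0,0],[0,0,0]],"roll":[0,0,0]}'
python3 - <<'E'
from h import *
togo([.530,-.150,.117])
im=robot.read_camera("wrist")[:,:,::-1]
cv2.imwrite("pics/w7d.png",cv2.resize(im[130:280,230:430],None,fx=4,fy=4,interpolation=2))
togo([.530,-.150,.117])
E
```

```text
time: 9.0
tool_pos: [0.529, -0.1499, 0.1246]
tool_rot: [-1.571, -0.0, -2.691]
contact_force: [0.1, -1.2, -0.9]
opening: 0.0255
t 9.0 tcp [ 0.529  -0.1499  0.1246] rot [-1.5710e+00 -3.0000e-04 -2.6908e+00] F [ 0.05 -1.2  -0.86] op 0.0255
cm in tool axes [-0.09  0.76  0.06]
t 9.05 tcp [ 0.5291 -0.15    0.1247] rot [-1.5708e+00 -1.0000e-04 -2.6908e+00] F [-0.14  0.76 -1.15] op 0.0254
cm in tool axes [-0.08  0.77  0.04]
```

View pics/w7d.png

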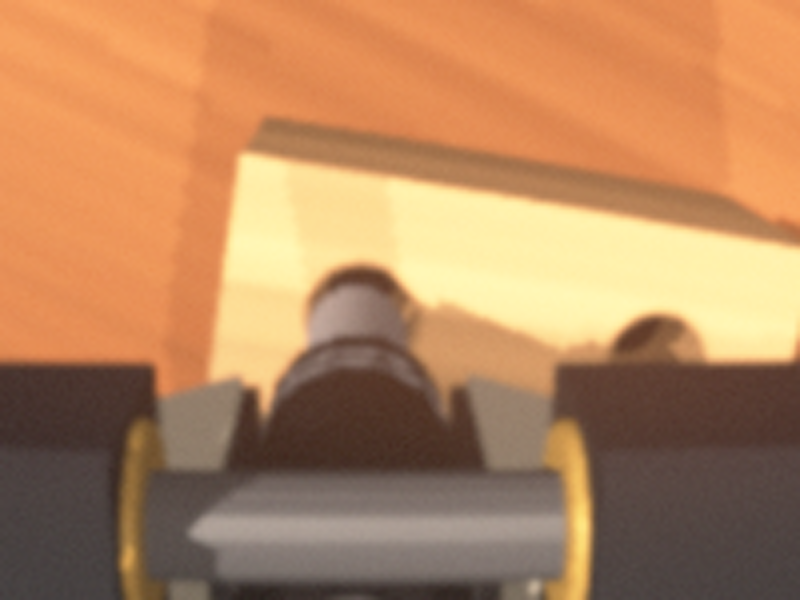

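```bash
python3 -m crank '{"xyz":[[-0.07,0.2,0.03],[0,0.3,0],[0,0.3,0],[0,0.2,0],[0,0.2,0],[0,0,0]],"roll":[0,0,0,0,0,0]}'
python3 -c "
from h import *
togo([.530,-.150,.0997])"
```

```text
time: 9.65
tool_pos: [0.5297, -0.15, 0.1124]
tool_rot: [-1.571, -0.0, -2.691]
contact_force: [-0.8, -1.0, -1.7]
opening: 0.0258
t 9.65 tcp [ 0.5297 -0.15    0.1124] rot [-1.5709e+00 -4.0000e-04 -2.6908e+00] F [-0.79 -1.   -1.74] op 0.0258
cm in tool axes [-0.03  1.27  0.01]
```

```bash
python3 -m crank '{"xyz":[[0,0.3,0],[0,0.3,0],[0,0.3,0],[0,0.3,0],[0,0,0]],"roll":[0,0,0,0,0]}'
python3 -m crank '{"xyz":[[0,0.2,0],[0,0.2,0],[0,0,0]],"roll":[0,0,0]}'
python3 -m crank '{"xyz":[[0,0.2,0],[0,0.1,0],[0,0,0]],"roll":[0,0,0]}'
```

```text
time: 10.15
tool_pos: [0.5297, -0.15, 0.1002]
tool_rot: [-1.571, -0.001, -2.691]
contact_force: [-0.6, -1.6, -2.2]
opening: 0.0256
time: 10.45
tool_pos: [0.5299, -0.15, 0.0965]
tool_rot: [-1.571, -0.0, -2.691]
contact_force: [-0.8, -2.4, -1.9]
opening: 0.0256
time: 10.75
tool_pos: [0.5299, -0.15, 0.0936]
tool_rot: [-1.571, -0.0, -2.691]
contact_force: [0.3, -2.5, -2.2]
opening: 0.0257
```

```bash
for i in 1 ; do python3 -m crank '{"xyz":[[0,0.1,-0.02],[0,0,0]],"roll":[0,0]}'; done; python3 -m crank '{"xyz":[[0,0.1,0],[0,0,0]],"roll":[0,0]}'
```

```text
time: 10.95
tool_pos: [0.5298, -0.15, 0.0927]
tool_rot: [-1.57, 0.0, -2.691]
contact_force: [-0.3, -3.1, -0.6]
opening: 0.0258
time: 11.15
tool_pos: [0.5298, -0.1499, 0.0917]
tool_rot: [-1.57, -0.0, -2.691]
contact_force: [0.0, -3.7, -0.6]
opening: 0.0257
```

```bash
python3 -m crank '{"xyz":[[0,0.1,0],[0,0,0]],"roll":[0,0]}'
```

```text
time: 11.35
tool_pos: [0.5298, -0.1499, 0.0907]
tool_rot: [-1.57, 0.0, -2.691]
contact_force: [0.6, -3.2, 0.1]
opening: 0.0258
```

```bash
python3 -m crank '{"xyz":[[0,0,0.05],[0,0.05,0],[0,0,0]],"roll":[0,0,0]}'; python3 -m crank '{"xyz":[[0,0.1,0],[0,0,0]],"roll":[0,0]}'
```

```text
time: 11.65
tool_pos: [0.5299, -0.1501, 0.0901]
tool_rot: [-1.571, -0.0, -2.691]
contact_force: [-0.5, -2.8, 0.0]
opening: 0.0257
time: 11.85
tool_pos: [0.53, -0.1501, 0.089]
tool_rot: [-1.571, -0.0, -2.691]
contact_force: [-0.6, -2.4, -1.1]
opening: 0.0256
```

```bash
python3 -m crank '{"xyz":[[0,0,0.05],[0,0.1,0],[0,0,0]],"roll":[0,0,0]}'; python3 -m crank '{"xyz":[[0,0.1,0],[0,0,0]],"roll":[0,0]}'
```

```text
time: 12.15
tool_pos: [0.5301, -0.1504, 0.088]
tool_rot: [-1.571, -0.0, -2.691]
contact_force: [-0.1, -0.2, -1.3]
opening: 0.0256
time: 12.35
tool_pos: [0.5302, -0.1504, 0.087]
tool_rot: [-1.571, -0.0, -2.691]
contact_force: [-0.2, 0.5, -1.5]
opening: 0.0256
```

```bash
python3 -m crank '{"xyz":[[0,0.1,0],[0,0,0]],"roll":[0,0]}'; python3 -m crank '{"xyz":[[0,0.1,0],[0,0,0]],"roll":[0,0]}'
```

```text
time: 12.55
tool_pos: [0.5301, -0.1505, 0.0861]
tool_rot: [-1.571, -0.0, -2.691]
contact_force: [0.3, 0.3, -1.2]
opening: 0.0255
time: 12.75
tool_pos: [0.5302, -0.1506, 0.0851]
tool_rot: [-1.571, -0.0, -2.691]
contact_force: [-0.5, 0.2, -1.6]
opening: 0.0254
```

```bash
python3 -m crank '{"xyz":[[0,0.1,0],[0,0,0]],"roll":[0,0]}'; python3 -m crank '{"xyz":[[0,0.1,0],[0,0,0]],"roll":[0,0]}'
```

```text
time: 12.95
tool_pos: [0.5302, -0.1506, 0.0841]
tool_rot: [-1.571, -0.0, -2.691]
contact_force: [0.5, -0.3, -1.1]
opening: 0.0255
time: 13.15
tool_pos: [0.5301, -0.1507, 0.0831]
tool_rot: [-1.571, -0.0, -2.691]
contact_force: [-0.4, -0.2, -1.3]
opening: 0.0259
```

No cap has been met at a depth where one must show, so this well seems free. I carry on gently to the pad.

```bash
python3 -m crank '{"xyz":[[0,0.1,0],[0,0.1,0],[0,0,0]],"roll":[0,0,0]}'; python3 -m crank '{"xyz":[[0,0.1,0],[0,0.1,0],[0,0,0]],"roll":[0,0,0]}';python3 -m crank '{"xyz":[[0,0.1,0],[0,0.1,0],[0,0,0]],"roll":[0,0,0]}'
```

```text
time: 13.45
tool_pos: [0.5301, -0.1506, 0.081]
tool_rot: [-1.571, -0.0, -2.691]
contact_force: [-1.1, -0.4, -0.2]
opening: 0.0255
time: 13.75
tool_pos: [0.5301, -0.1506, 0.079]
tool_rot: [-1.571, -0.0, -2.691]
contact_force: [1.0, 0.3, -1.4]
opening: 0.0255
time: 14.05
tool_pos: [0.5301, -0.1507, 0.077]
tool_rot: [-1.571, -0.0, -2.691]
contact_force: [-0.2, -0.1, -1.6]
opening: 0.0253
```

```bash
python3 -m crank '{"xyz":[[0,0.1,0],[0,0.1,0],[0,0,0]],"roll":[0,0,0]}'; python3 -m crank '{"xyz":[[0,0.1,0],[0,0,0]],"roll":[0,0]}'
```

```text
time: 14.35
tool_pos: [0.5301, -0.1506, 0.0751]
tool_rot: [-1.571, -0.0, -2.691]
contact_force: [-0.9, -0.4, -2.0]
opening: 0.0256
time: 14.55
tool_pos: [0.5303, -0.1507, 0.0742]
tool_rot: [-1.571, 0.0, -2.691]
contact_force: [0.6, 0.3, 0.2]
opening: 0.0255
```

```bash
python3 -m crank '{"xyz":[[0,0.06,0],[0,0,0],[0,0,0]],"roll":[0,0,0]}'
python3 - <<'E'
from h import *
togo([.5301,-.1507,.0732])
s=robot.read_camera("scene")[:,:,::-1]
cv2.imwrite("pics/s8.png",cv2.resize(s[110:230,270:390],None,fx=5,fy=5,interpolation=2))
cv2.imwrite("pics/w8.png",robot.read_camera("wrist")[:,:,::-1])
E
```

```text
time: 14.85
tool_pos: [0.5303, -0.1507, 0.0738]
tool_rot: [-1.571, 0.0, -2.691]
contact_force: [-0.2, -0.4, 0.5]
opening: 0.0255
t 14.85 tcp [ 0.5303 -0.1507  0.0738] rot [-1.5705e+00  2.0000e-04 -2.6908e+00] F [-0.15 -0.41  0.45] op 0.0255
cm in tool axes [ 0.02  0.06 -0.01]
```

View pics/s8.png

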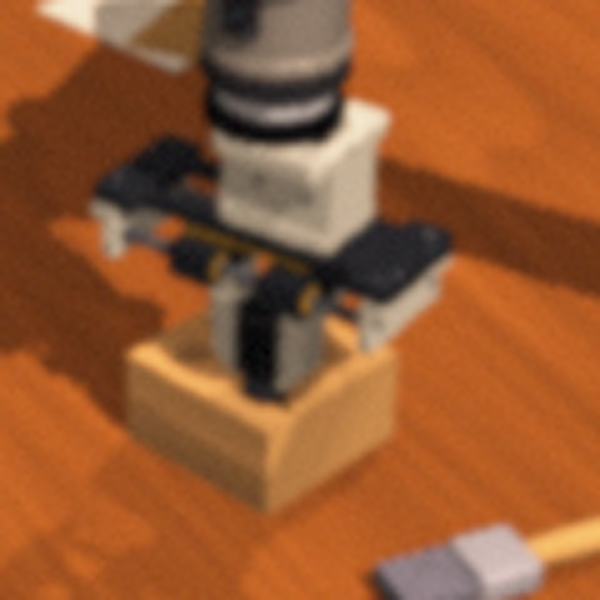

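View pics/w8.png

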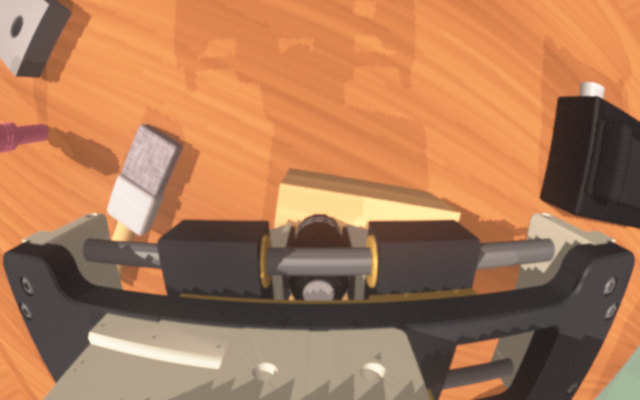

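Both pictures show the body's shoulder down at the stand's top, and the force has shifted by about 2 N, so it's on the pad. I press a touch, let go and back off.

```bash
python3 -m crank '{"xyz":[[0,0.05,0],[0,0,0],[0,0,0]],"roll":[0,0,0]}'
python3 -m crank '{"xyz":[[0,0,0],[0,0,0],[0,0,0],[0,0,0],[0,0,0],[0,0,0],[0,0,0],[0,0,0]],"roll":[0,0,0,0,0,0,0,0]}' -1
python3 -m crank '{"xyz":[[0,-1,0],[0,-1,0],[0,-2,0],[0,-3,0],[0,-3,0],[0,-3,0],[3,-2,0],[4,0,0],[2,0,0],[0,0,0],[0,0,0]],"roll":[0,0,0,0,0,0,0,0,0,0,0]}'
python3 - <<'E'
from h import *
np.save("w9.npy",robot.calibration("wrist")["pose"])
togo([.53,-.15,.0737])
cv2.imwrite("pics/w9.png",robot.read_camera("wrist")[:,:,::-1])
s=robot.read_camera("scene")[:,:,::-1]
cv2.imwrite("pics/s9.png",cv2.resize(s[130:230,270:390],None,fx=5,fy=5,interpolation=2))
E
```

```text
time: 15.25
tool_pos: [0.5303, -0.1507, 0.0732]
tool_rot: [-1.571, 0.0, -2.691]
contact_force: [-0.1, -0.1, 1.0]
opening: 0.0258
time: 16.05
tool_pos: [0.5302, -0.1507, 0.0731]
tool_rot: [-1.571, -0.0, -2.691]
contact_force: [-0.2, 0.4, -0.2]
opening: 0.0846
time: 17.15
tool_pos: [0.4497, -0.1901, 0.2242]
tool_rot: [-1.569, 0.001, -2.692]
contact_force: [-0.1, -0.9, -0.3]
opening: 0.0916
t 17.15 tcp [ 0.4497 -0.1901  0.2242] rot [-1.5692e+00  1.4000e-03 -2.6918e+00] F [-0.07 -0.91 -0.29] op 0.0916
cm in tool axes [-8.95 15.06 -0.14]
```

View pics/w9.png

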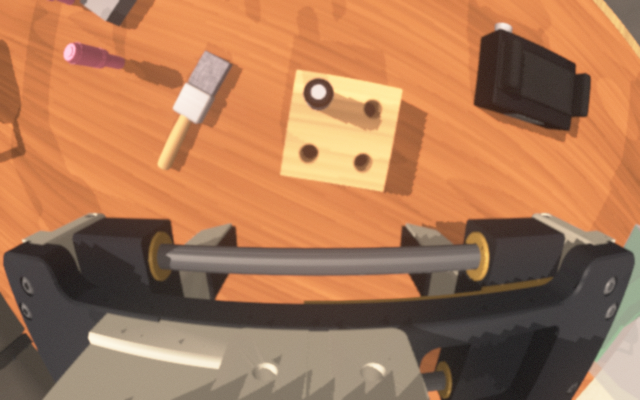

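View pics/s9.png

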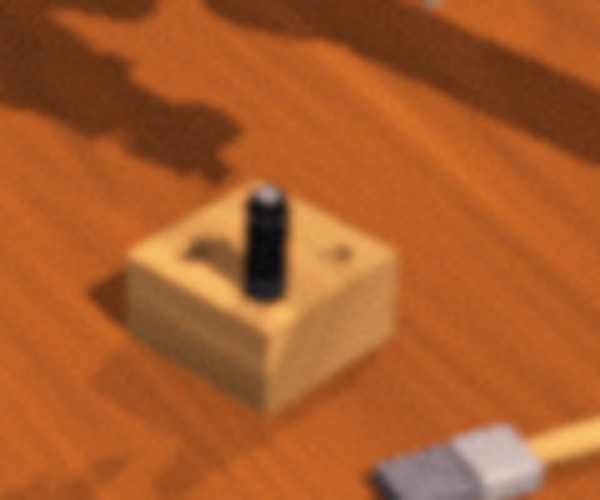

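The handpiece stands upright in the well, seen at (318,92) in the wrist view and at (265,240) in the scene crop. Its shoulder is at the top face with no steel nose showing, and the gripper is well clear.

```bash
python3 -c "
from cell import robot
print(robot.hand_in())"
```

```text
the job is handed in; nothing more can be done
None
```

The black handpiece is in the stand, nose down with its shoulder at the top face. I let go and handed the job in at about 17 s of robot time.

- **Well used:** I felt down one well only, the one with its mouth at about (0.530, -0.150). No cap was met between 14 and 20 mm, where one would have shown. The nose met the pad at about the expected height, with about 2 to 3 N on it before I let go. The other three wells were not probed.
- **Forces:** the readings I took during the descent stayed under about 4 N. The largest was a sideways rub on the well wall, which I relieved by shifting about 1 mm. They are end-of-step readings, so a brief peak between them would not show.
- **Last pictures:** both show the handpiece upright and the shoulder at the stand's top, with no steel nose visible and the gripper well clear. I did not measure the final shoulder height after letting go; I judged it from the images and from the tool height before release. The brush, control box and the one pink look-alike in view look undisturbed; the jar and tumbler were out of view.
- **Disagreement:** the top and wrist cameras differed by about 2 to 4 mm. I worked from the wrist camera, and the fit confirmed it.

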